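Fold shut a row of flip-cap sample vials with the fingertips

ROBOT

A 6-joint arm with a two-finger parallel gripper is mounted at the origin on the work surface. World frame = base frame: x ahead of the robot, y to its left, z up, the work surface at z = 0. Lengths are in m, angles in rad, forces in N, time in s.
With the tool pointing down it reaches from about 0.35 to 0.775 m from the base axis. Payload 7.3 kg.
Tool frame: the origin (TCP) lies at the very end of the fingers, on their centre line; the grasp point (between the pads) lies 19 mm behind it; z points along the fingers, y is the line along which they close (so a half turn about z gives the same grasp; the last joint's range is limited). The gripper opens to 92 mm and grips with 3 to 60 N. Pads are 19 mm wide; open, the fingers measure 130 mm over their backs; the gripper's body (75 mm by 190 mm) begins 47 mm behind the grasp point.
Start: joints at [-1.271, 0.342, 1.524, -0, 1.275, -0.146], TCP at [0.226, -0.474, 0.227] pointing down, gripper open.
Joint ranges: [-2.53, 2.53], [-0.77, 2.02], [0.04, 2.7], [-1, 4.14], [0.28, 2.66], [-3.11, 3.11]. Speed limits (rad/s): [2.57, 2.57, 3.14, 3.14, 3.14, 3.14].

INTERFACE

Orientations are given as a unit quaternion [w, x, y, z].
In Python, from cell import observe, cams, order gives the robot as it stands.
- The arm moves only by the tool drive_tool, never from a script. Its argument "motion" is a list of rows, each an object of numbers: "wx", "wy", "wz": the turn, a rotation vector about the tool's x, y, z in units of pi/2 rad (1.0 is pi/2 rad); "dx", "dy", "dz": the shift along the tool's x, y, z in units of 400 mm (1.0 is 400 mm); "hand": the opening, from 0 (shut) to 1 (fully open). In form: [{"wx": .., "wy": .., "wz": .., "dx": .., "dy": .., "dz": .., "hand": ..}, ...]. A call has 1 to 20 rows; each row is the pose to reach, as a shift and turn from the pose commanded when the call began, along the tool's axes at that moment; what a row does not reach only later rows make up. A row lasts 1/12 s, in which the tool goes at most 41.7 mm and 7.16 degrees, less where a joint would pass 70% of its speed; a pose out of reach is approached as far as the arm can. A call with a number of a shift or a turn outside -1 to 1 is refused whole. A call with a gripper value outside its range is refused whole. The fingers move at their own pace and stop on an object; "grip_force" is the grip in N (left out, the last holds). Time passes only in rows, so rows that repeat a pose let the fingers close. It gives the time, the measured TCP pose, the force, the opening and the grip force at its end, in the units of the state.
- observe(): the state, without advancing time (a new reading comes with each control period).
- cams.grab_frame(name): name is "side" or "top"; returns a dict with "pixels" (400x640x3 uint8, red, green, blue), "camera_matrix" (3x3 intrinsics, pixels), "R" (3x3) and "t" (3): a world point X has camera coordinates R X + t. Camera axes: x right, y down, z forward; pixel columns grow to the right and rows downward; lengths in m; the calibration is good to about 2 mm. A picture is of the moment at which its call begins. There is no depth.
- order.hand_in(): hands the job in; it is judged then, once.
The state is a dict: "clock": time; "qpos": joint angles; "joint_velocities": joint speeds; "joint_torque": joint torques, N m; "eef_pos": TCP position; "ee_rot": TCP orientation; "force": force on the tool from outside, world axes, zero at the start; "ft_torque": the same for the moment, N m; "grip_width": finger opening in m; "grip_force": force on a finger pad.
Only numpy, scipy, OpenCV 4.12 (cv2) and the standard library are available. Lean on these libraries where they do the work, as an engineer would, in place of code of your own. Each camera call takes 0.05 s, during which the arm holds its last target. There are 200 camera calls.

TASK

The front row of sample vials in the rack (the row on the robot's side) has been filled: with the fingertips only, run lightly along that row and fold all five caps over, until each lies shut and flat on its vial. Do not lift, tip or push the rack along, and do not lean on it. Leave the caps of the back row standing open and the things around the rack where they are.

Things in the scene. Friction and masses are not known exactly. Their poses are not given: they have to be found in the camera images.
- rack: loose dark grey rack, 130 x 220 x 46 mm high, about 1 kg, 3 rows of 5 places, 40 mm pitch. Origin: centre of its underside; z up, y along the rows, x away from the robot (yaw within 0.45 rad of the world's). Front row (x = -40 mm): five vials held snugly, 28 mm across, rims 66 mm up, at y = 80, 40, 0, -40, -80 mm. Middle row empty. Back row (x = +40 mm): three vials at y = 80, 0, -40 mm
- row_start (a point): on the centre line of the front row, over the hinge of its first cap (rack's +y end), at the height of a shut cap's top: 70 mm above the bench. Each cap's hinge lies 15.5 mm from its vial's axis on the rack's +y side, hinge line along the rack's x
- row_end (a point): on the centre line of the front row, over the tab of its last cap when shut (rack's -y end), at the height of a shut cap's top: 70 mm above the bench; 193.5 mm from row_start. All the caps fold over from row_start towards row_end to shut
- front_cap0 (a joint): opening in rad of the white cap of front vial 0 (0 is at the rack's +y end): 0 shut flat on the rim, 1.57 upright, 1.8 at most; starts at 0.7 to 1.65. Cap: disc 28 mm across, 4 mm thick, tab 33.5 mm from the hinge; upright it reaches 100 mm above the bench. It stays at the angle where it is left; about 0.5 N at the tab moves it
- front_cap1 (a joint): opening in rad of the white cap of front vial 1 (0 is at the rack's +y end): 0 shut flat on the rim, 1.57 upright, 1.8 at most; starts at 0.7 to 1.65. Cap: disc 28 mm across, 4 mm thick, tab 33.5 mm from the hinge; upright it reaches 100 mm above the bench. It stays at the angle where it is left; about 0.5 N at the tab moves it
- front_cap2 (a joint): opening in rad of the white cap of front vial 2 (0 is at the rack's +y end): 0 shut flat on the rim, 1.57 upright, 1.8 at most; starts at 0.7 to 1.65. Cap: disc 28 mm across, 4 mm thick, tab 33.5 mm from the hinge; upright it reaches 100 mm above the bench. It stays at the angle where it is left; about 0.5 N at the tab moves it
- front_cap3 (a joint): opening in rad of the white cap of front vial 3 (0 is at the rack's +y end): 0 shut flat on the rim, 1.57 upright, 1.8 at most; starts at 0.7 to 1.65. Cap: disc 28 mm across, 4 mm thick, tab 33.5 mm from the hinge; upright it reaches 100 mm above the bench. It stays at the angle where it is left; about 0.5 N at the tab moves it
- front_cap4 (a joint): opening in rad of the white cap of front vial 4 (0 is at the rack's +y end): 0 shut flat on the rim, 1.57 upright, 1.8 at most; starts at 0.7 to 1.65. Cap: disc 28 mm across, 4 mm thick, tab 33.5 mm from the hinge; upright it reaches 100 mm above the bench. It stays at the angle where it is left; about 0.5 N at the tab moves it
- back_cap0 (a joint): the same for the cap of back vial 0 (at y = 80 mm in the rack's frame), an empty vial; starts at 1.3 to 1.65, to be left open
- back_cap1 (a joint): the same for the cap of back vial 1 (at y = 0 mm in the rack's frame), an empty vial; starts at 1.3 to 1.65, to be left open
- back_cap2 (a joint): the same for the cap of back vial 2 (at y = -40 mm in the rack's frame), an empty vial; starts at 1.3 to 1.65, to be left open
- beaker: glass beaker, 68 mm across and 90 mm high, standing beyond the -y end of the rack; origin at the centre of its underside; a bystander
- jar: amber specimen jar with black cap, 56 mm across and 75 mm high, standing behind the rack; origin at the centre of its underside; a bystander
- brush: mounting brush 160 mm long lying in front of the rack (robot's side), along it; origin under its middle; a bystander

How it is judged:
At the end, for the whole second after the job is handed in: Front caps all within 0.10 rad of shut (tab under 3.5 mm up), back caps all open by over 1.1 rad, the rack flat, at rest and within 25 mm of its start, and beaker, jar and brush within 25 mm of theirs (value of joint each of front_cap0, front_cap1, front_cap2, front_cap3, front_cap4 below 0.1 rad and value of joint each of back_cap0, back_cap1, back_cap2 above 1.1 rad and distance of each of rack, beaker, jar, brush from where it was at the start of the episode below 0.025 m and angle between rack's own z axis and vertical below 0.05 rad and linear speed of rack below 0.01 m/s); the robot touches nothing.
It fails at once if the rack is lifted, tipped or pushed along by more than 25 mm (height (world z) of rack above 0.008 m or angle between rack's own z axis and vertical above 0.1 rad or distance of rack from where it was at the start of the episode above 0.025 m).
It fails at once if the fingers lean on the rack, vials or caps with more than 25 N, or the arm or the gripper's body touches them (contact force between the arm and rack above 0.5 N or contact force between the fingers and rack above 25 N).
It fails at once if a cap of the back row is pushed below 1.1 rad (value of joint any of back_cap0, back_cap1, back_cap2 below 1.1 rad).
It fails at once if the beaker, jar or brush is moved by more than 25 mm (distance of any of beaker, jar, brush from where it was at the start of the episode above 0.025 m).
It also fails if it takes over 42 s, if anything falls off the work surface, if the arm or the gripper's body presses on something with over 40 N, if the wrist force passes 120 N, or if a joint passes its speed limit or range.

## Working session

There is one attempt and no reset: what is moved stays moved. The work goes in short steps, Python scripts to look and compute and a tool call to move; the robot and the scene stay as the last step left them, time stands still between calls to the robot, and variables do not carry over. Pictures are saved under pics/ and viewed, at most 10 in all, crops included, and the job is handed in when it is done.

Besides the shell and the picture viewer there is one more tool, called by a JSON object that holds its "fn" and its "kwargs", one argument or row to a line. drive_tool: Moves the arm, as the interface text tells. Its arguments: {"type":"object","properties":{"motion":{"type":"array","items":{"type":"object","properties":{"wx":{"type":"number","minimum":-1,"maximum":1},"wy":{"type":"number","minimum":-1,"maximum":1},"wz":{"type":"number","minimum":-1,"maximum":1},"dx":{"type":"number","minimum":-1,"maximum":1},"dy":{"type":"number","minimum":-1,"maximum":1},"dz":{"type":"number","minimum":-1,"maximum":1},"hand":{"type":"number"}}}},"grip_force":{"type":"number"}},"required":["motion"]}

```bash
mkdir -p pics
python3 - <<'E'
from cell import observe,cams
import cv2,pickle
s=observe();print(s)
d={}
for n in("side","top"):
    f=cams.grab_frame(n);d[n]=f;cv2.imwrite(f"pics/{n}0.png",f["pixels"][:,:,::-1]);print(n,f["camera_matrix"],f["R"],f["t"])
pickle.dump(d,open("f0.pkl","wb"))
E
```

```text
{'clock': 0.0, 'qpos': array([-1.27098319e+00,  3.42733827e-01,  1.52504368e+00, -1.11213371e-05,
        1.27539439e+00, -1.45995135e-01]), 'joint_velocities': array([-6.94019093e-05, -8.72316481e-04,  3.67557234e-04,  2.05870220e-04,
       -9.48816773e-04, -1.71723423e-03]), 'joint_torque': array([ 2.28540257e-04, -4.31238806e+01, -2.44224054e+01,  7.14641903e-02,
        5.59209217e-02, -1.12423395e-04]), 'eef_pos': array([ 0.2262675 , -0.47327377,  0.2260299 ]), 'ee_rot': array([-7.86876416e-04,  9.75258903e-01,  2.21064352e-01, -6.59717814e-05]), 'force': array([ 0.88814799, -0.00409442,  0.67891903]), 'ft_torque': array([ 0.03483661, -0.0079181 ,  0.07580315]), 'grip_force': 0.0, 'grip_width': 0.09181342098104608}
side [[400.06000013   0.         303.56438497]
 [  0.         400.06000013 195.62375679]
 [  0.           0.           1.        ]] [[-0.86358332 -0.50414756  0.00768642]
 [-0.27751052  0.46252542 -0.8420559 ]
 [ 0.42096527 -0.7293185  -0.5393355 ]] [0.515662   0.20789487 0.41607126]
top [[482.35990335   0.         320.93295175]
 [  0.         482.35990335 201.6966273 ]
 [  0.           0.           1.        ]] [[-0.0262562  -0.99941403 -0.02195946]
 [-0.99438933  0.02836336 -0.10190872]
 [ 0.10247184  0.01916052 -0.99455135]] [0.00784776 0.59530456 0.93991429]
```

View pics/top0.png

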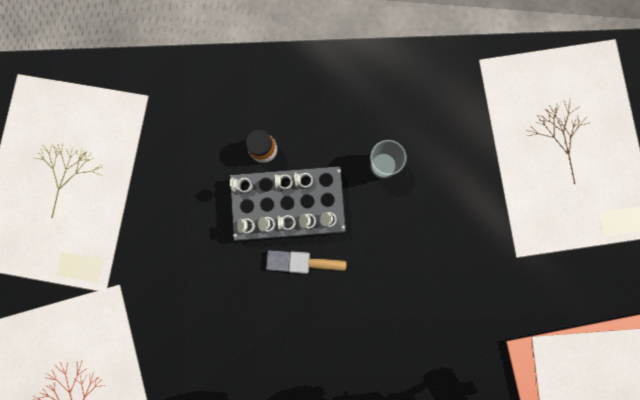

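View pics/side0.png

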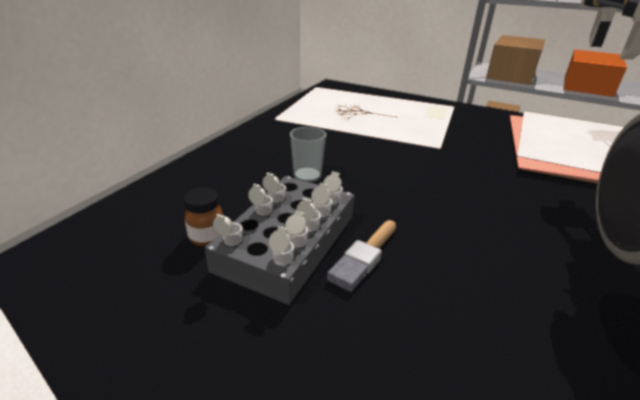

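The top view shows the rack with corners near (231,175), (341,167), (346,232), (234,240); the front row runs from (247,226) to (329,219), the brush is at (305,263), the beaker at (388,160) and the jar at (262,147). The side view shows the front caps standing from (282,243) to (333,185). I'll zoom in to get accurate pixel positions.

Run:
```python
import cv2,pickle,numpy as np
d=pickle.load(open("f0.pkl","rb"))
t=d["top"]["pixels"][155:255,220:355,::-1];s=d["side"]["pixels"][165:305,200:360,::-1]
cv2.imwrite("pics/tz.png",cv2.resize(t,None,fx=5.9,fy=5.9,interpolation=cv2.INTER_CUBIC))
cv2.imwrite("pics/sz.png",cv2.resize(s,None,fx=4,fy=4,interpolation=cv2.INTER_CUBIC))
```

```text
(no output)
```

View pics/tz.png

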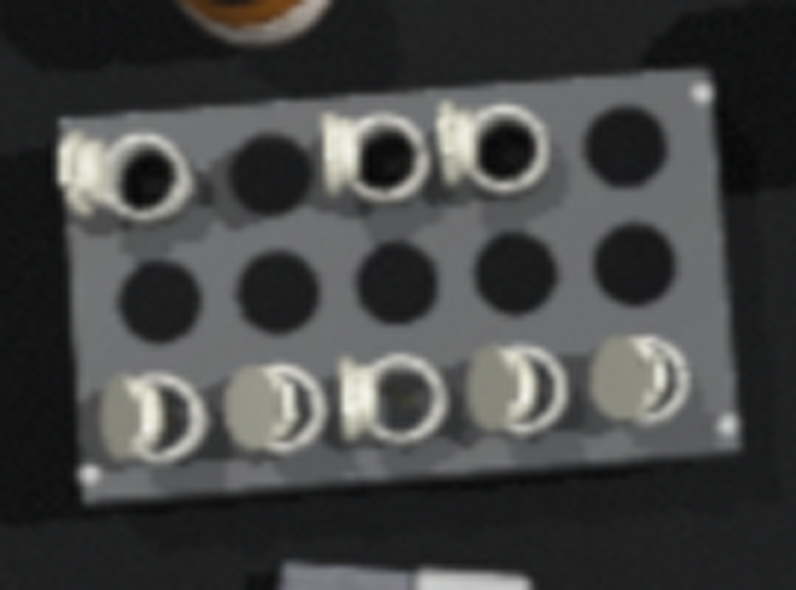

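View pics/sz.png

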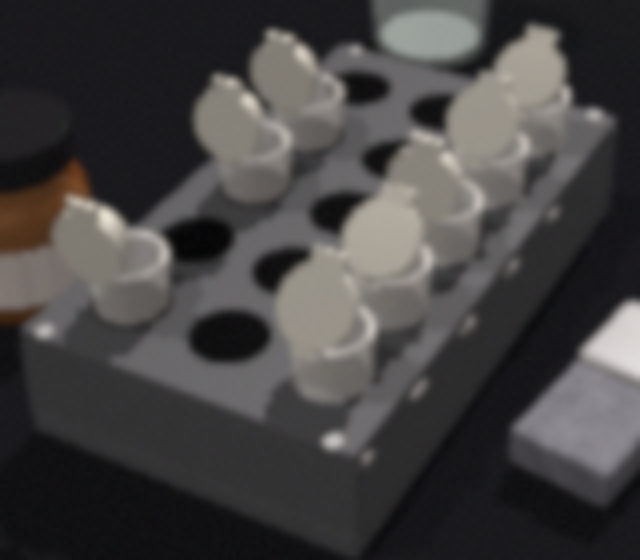

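The zooms show hole, corner and cap-tab positions clearly. Next I'll fit the rack pose, and use the tabs to get the cap angles.

```bash
cat > h.py <<'E'
import numpy as np,pickle,cv2
from scipy.optimize import least_squares
d=pickle.load(open("f0.pkl","rb"))
def proj(n,X):
    f=d[n];return cv2.projectPoints(np.asarray(X,float).reshape(-1,3),cv2.Rodrigues(f["R"])[0],f["t"],f["camera_matrix"],None)[0][:,0]
def w(p,X):
    X=np.atleast_2d(X);c,s=np.cos(p[2]),np.sin(p[2]);return np.c_[p[0]+c*X[:,0]-s*X[:,1],p[1]+s*X[:,0]+c*X[:,1],X[:,2]]
E
python3 - <<'E'
from h import *
T=[(0,80,160,301),(0,40,279,291),(0,0,397,282),(0,-40,516,272),(0,-80,634,263),(40,40,270,174),(40,-80,626,146),(-65,110,85,502),(-65,-110,741,450),(65,-110,711,70),(65,110,58,120)]
S=[(40,40,198,241),(40,-80,362,88),(0,80,229,336),(-65,110,352,462),(65,110,25,335),(-65,-110,614,122)]
T,S=np.array(T,float),np.array(S,float)
pt=(T[:,2:]+.5)/5.9-.5+[220,155];ps=(S[:,2:]+.5)/4-.5+[200,165]
def X(A,p):return w(p,np.c_[A[:,:2]/1000,np.full(len(A),p[3])])
def r(p,m=3):return np.r_[(proj("top",X(T,p))-pt).ravel()*(m&1),(proj("side",X(S,p))-ps).ravel()*(m>>1)]
s=least_squares(r,[.5,.05,0,.046],loss="soft_l1");p=s.x;print(p);print(r(p).round(1))
for m in(1,2):
    print(least_squares(lambda q:r(np.r_[q,.046],m),p[:3],loss="soft_l1").x)
# cap angles from tab tip in side
for i,(u,v) in enumerate([(328,250),(402,190),(425,136),(487,75),(543,33)]):
    uv=np.array([u+.5,v+.5])/4-.5+[200,165]
    a=np.arange(.5,1.81,.02);y=(95.5-40*i-33.5*np.cos(a))/1000;z=(67+33.5*np.sin(a))/1000
    e=np.linalg.norm(proj("side",w(p,np.c_[0*a-.04,y,z]))-uv,axis=1);print(i,a[e.argmin()],e.min())
np.save("p.npy",p)
L=w(p,[[-.04,.0955,.07],[-.04,-.098,.07]]);print(L)
from cell import observe
from scipy.spatial.transform import Rotation as Ro
o=observe();R=Ro.from_quat(np.roll(o["ee_rot"],-1)).as_matrix();print(R)
st=w(p,[[-.04,.125,.12]])[0];print("start",st,(R.T@(st-o["eef_pos"]))/.4)
ty=np.arctan2(R[1,1],R[0,1]);print("wz",-(p[2]-ty)/(np.pi/2))
E
```

```text
[0.59394685 0.05867467 0.0508296  0.0425448 ]
[ 0.4  0.3  0.2  0.4  0.2  0.3  0.1  0.4  0.1  0.4  0.4  0.4 -0.1  0.3
  0.   0.  -0.2  0.1 -0.5 -0.3  0.8 -0.  -0.5  0.3 -1.5  0.8 -0.2  0.6
  0.2 -0.7 -1.7 -1.   0.2 -0.4]
[0.59401744 0.058634   0.05152889]
[0.59057018 0.06178263 0.04501826]
0 1.1200000000000006 1.6244737573105006
1 0.5800000000000001 1.1571940990450633
2 1.580000000000001 0.9180511532238934
3 1.2800000000000007 1.1831113153285089
4 0.6400000000000001 0.904518589736277
[[ 0.54914637  0.15201902  0.07      ]
 [ 0.55897767 -0.04123107  0.07      ]]
[[ 9.02259018e-01  4.31194295e-01 -3.81521446e-04]
 [ 4.31194409e-01 -9.02258106e-01  1.30060922e-03]
 [ 2.16584457e-04 -1.33799631e-03 -9.99999081e-01]]
start [0.54764754 0.18148092 0.12      ] [ 1.43069455 -1.1302656   0.26711711]
wz -0.7485435591802542
```

{"fn": "drive_tool", "kwargs": {
  "motion": [
    {"dx": 0.72,"dy": -0.57,"wz": -0.75,"hand": 0},
    {"dx": 0.72,"dy": -0.57,"wz": -0.75,"hand": 0},
    {"dx": 0.72,"dy": -0.57,"wz": -0.75,"hand": 0},
    {"dx": 0.72,"dy": -0.57,"wz": -0.75,"hand": 0},
    {"dx": 0.72,"dy": -0.57,"wz": -0.75,"hand": 0},
    {"dx": 0.72,"dy": -0.57,"wz": -0.75,"hand": 0},
    {"dx": 0.72,"dy": -0.57,"wz": -0.75,"hand": 0},
    {"dx": 0.72,"dy": -0.57,"wz": -0.75,"hand": 0},
    {"dx": 0.72,"dy": -0.57,"wz": -0.75,"hand": 0},
    {"dx": 0.72,"dy": -0.57,"wz": -0.75,"hand": 0},
    {"dx": 0.72,"dy": -0.57,"wz": -0.75,"hand": 0},
    {"dx": 0.72,"dy": -0.57,"wz": -0.75,"hand": 0}
  ]
}}

```text
schema error: expected keys wx, wy, wz, dx, dy, dz, hand
```

```bash
cat > g.py <<'E'
from h import *
import sys
from cell import observe
from scipy.spatial.transform import Rotation as Ro
# rack-frame targets (mm) -> tool shift in units
p=np.load("p.npy")
o=observe();R=Ro.from_quat(np.roll(o["ee_rot"],-1)).as_matrix();print(o["clock"],o["eef_pos"],o["grip_width"],o["force"]);print(R.round(3).tolist())
c,s=np.cos(p[2]),np.sin(p[2]);q=o["eef_pos"][:2]-p[:2];print("rack frame mm",1e3*(c*q[0]+s*q[1]),1e3*(-s*q[0]+c*q[1]))
for a in sys.argv[1:]:
    st=w(p,[np.array(eval(a))/1000])[0];print(a,(R.T@(st-o["eef_pos"])/.4).round(4))
print("wz",-(p[2]-np.arctan2(R[1,1],R[0,1]))/(np.pi/2))
E
python3 g.py "(-40,125,120)" "(-40,125,90)"
```

```text
0.1 [ 0.22629111 -0.47333757  0.22611788] 0.0918093089731875 [ 1.5492005   0.14171275 -0.35428151]
[[0.902, 0.431, -0.0], [0.431, -0.902, 0.001], [0.0, -0.001, -1.0]]
rack frame mm -394.21121600762154 -512.6453670698128
(-40,125,120) [ 1.4307 -1.1303  0.2671]
(-40,125,90) [ 1.4307 -1.1302  0.3421]
wz -0.7485435591802542
```

{"fn": "drive_tool", "kwargs": {
  "motion": [
    {"dx": 0.72,"dy": -0.57,"dz": 0,"wx": 0,"wy": 0,"wz": -0.75,"hand": 0},
    {"dx": 0.72,"dy": -0.57,"dz": 0,"wx": 0,"wy": 0,"wz": -0.75,"hand": 0},
    {"dx": 0.72,"dy": -0.57,"dz": 0,"wx": 0,"wy": 0,"wz": -0.75,"hand": 0},
    {"dx": 0.72,"dy": -0.57,"dz": 0,"wx": 0,"wy": 0,"wz": -0.75,"hand": 0},
    {"dx": 0.72,"dy": -0.57,"dz": 0,"wx": 0,"wy": 0,"wz": -0.75,"hand": 0},
    {"dx": 0.72,"dy": -0.57,"dz": 0,"wx": 0,"wy": 0,"wz": -0.75,"hand": 0},
    {"dx": 0.72,"dy": -0.57,"dz": 0,"wx": 0,"wy": 0,"wz": -0.75,"hand": 0},
    {"dx": 0.72,"dy": -0.57,"dz": 0,"wx": 0,"wy": 0,"wz": -0.75,"hand": 0},
    {"dx": 0.72,"dy": -0.57,"dz": 0,"wx": 0,"wy": 0,"wz": -0.75,"hand": 0},
    {"dx": 0.72,"dy": -0.57,"dz": 0,"wx": 0,"wy": 0,"wz": -0.75,"hand": 0},
    {"dx": 0.72,"dy": -0.57,"dz": 0,"wx": 0,"wy": 0,"wz": -0.75,"hand": 0},
    {"dx": 0.72,"dy": -0.57,"dz": 0,"wx": 0,"wy": 0,"wz": -0.75,"hand": 0}
  ]
}}

```text
clock: 1.1
eef_pos: [0.3878, -0.1436, 0.2266]
ee_rot: [-0.0, 0.688, 0.725, -0.0]
force: [-0.4, -1.1, 0.4]
grip_width: 0.0166
grip_force: 0.0
```

```bash
python3 g.py "(-40,125,120)" "(-40,125,90)"
```

```text
1.1 [ 0.38784353 -0.14364721  0.22655194] 0.016561720636326098 [-0.42465617 -1.12723366  0.42386085]
[[-0.052, 0.999, -0.001], [0.999, 0.052, -0.0], [-0.0, -0.001, -1.0]]
rack frame mm -216.11663656453732 -191.58893149868584
(-40,125,120) [0.7909 0.4415 0.266 ]
(-40,125,90) [0.7909 0.4416 0.341 ]
wz 0.000882847547480077
```

{"fn": "drive_tool", "kwargs": {
  "motion": [
    {"dx": 0.791,"dy": 0.4415,"dz": 0,"wx": 0,"wy": 0,"wz": 0,"hand": 0},
    {"dx": 0.791,"dy": 0.4415,"dz": 0,"wx": 0,"wy": 0,"wz": 0,"hand": 0},
    {"dx": 0.791,"dy": 0.4415,"dz": 0,"wx": 0,"wy": 0,"wz": 0,"hand": 0},
    {"dx": 0.791,"dy": 0.4415,"dz": 0,"wx": 0,"wy": 0,"wz": 0,"hand": 0},
    {"dx": 0.791,"dy": 0.4415,"dz": 0,"wx": 0,"wy": 0,"wz": 0,"hand": 0},
    {"dx": 0.791,"dy": 0.4415,"dz": 0,"wx": 0,"wy": 0,"wz": 0,"hand": 0},
    {"dx": 0.791,"dy": 0.4415,"dz": 0,"wx": 0,"wy": 0,"wz": 0,"hand": 0},
    {"dx": 0.791,"dy": 0.4415,"dz": 0,"wx": 0,"wy": 0,"wz": 0,"hand": 0},
    {"dx": 0.791,"dy": 0.4415,"dz": 0,"wx": 0,"wy": 0,"wz": 0,"hand": 0},
    {"dx": 0.791,"dy": 0.4415,"dz": 0,"wx": 0,"wy": 0,"wz": 0,"hand": 0},
    {"dx": 0.791,"dy": 0.4415,"dz": 0,"wx": 0,"wy": 0,"wz": 0,"hand": 0},
    {"dx": 0.791,"dy": 0.4415,"dz": 0.1,"wx": 0,"wy": 0,"wz": 0,"hand": 0},
    {"dx": 0.791,"dy": 0.4415,"dz": 0.2,"wx": 0,"wy": 0,"wz": 0,"hand": 0},
    {"dx": 0.791,"dy": 0.4415,"dz": 0.28,"wx": 0,"wy": 0,"wz": 0,"hand": 0},
    {"dx": 0.791,"dy": 0.4415,"dz": 0.34,"wx": 0,"wy": 0,"wz": 0,"hand": 0},
    {"dx": 0.791,"dy": 0.4415,"dz": 0.34,"wx": 0,"wy": 0,"wz": 0,"hand": 0},
    {"dx": 0.791,"dy": 0.4415,"dz": 0.34,"wx": 0,"wy": 0,"wz": 0,"hand": 0}
  ]
}}

```text
clock: 2.52
eef_pos: [0.5471, 0.1795, 0.0903]
ee_rot: [-0.001, 0.689, 0.725, -0.001]
force: [0.8, -0.1, 0.9]
grip_width: 0.0006
grip_force: 0.0
```

```bash
python3 g.py "(-40,125,90)" "(-40,-100,90)"
python3 - <<'E'
from cell import cams
import cv2
f=cams.grab_frame("side")["pixels"][125:305,200:440,::-1]
cv2.imwrite("pics/s1.png",cv2.resize(f,None,fx=3,fy=3,interpolation=cv2.INTER_CUBIC))
E
```

```text
2.5167 [0.54707455 0.17952658 0.09028296] 0.0005636532595210581 [ 0.78131914 -0.10473094  0.91913795]
[[-0.05, 0.999, -0.003], [0.999, 0.05, -0.001], [-0.001, -0.003, -1.0]]
rack frame mm -40.67154577284599 123.07730414551318
(-40,125,90) [0.0048 0.0017 0.0007]
(-40,-100,90) [-0.5577  0.0022  0.0011]
wz -0.0006044847667647251
```

View pics/s1.png

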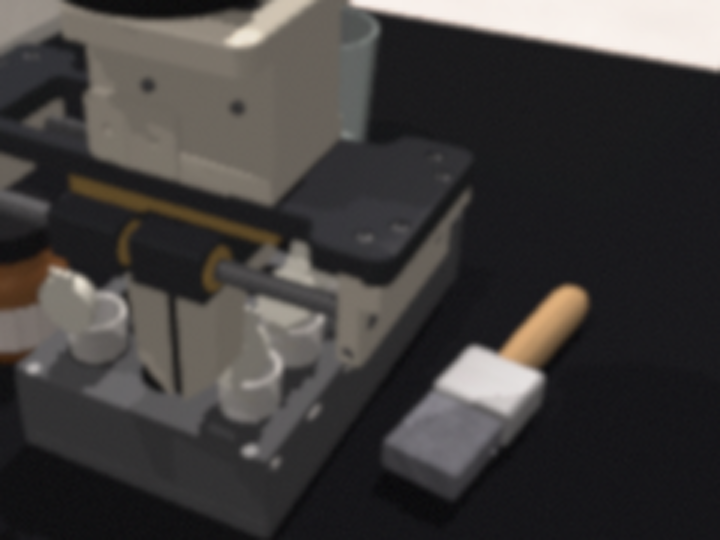

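The fingers are behind cap 0, with the tip at crop (180,390) matching its expected projection. First light sweep at z = 90 mm.

{"fn": "drive_tool", "kwargs": {
  "motion": [
    {"dx": -0.028,"dy": 0.002,"dz": 0,"wx": 0,"wy": 0,"wz": 0,"hand": 0},
    {"dx": -0.056,"dy": 0.002,"dz": 0,"wx": 0,"wy": 0,"wz": 0,"hand": 0},
    {"dx": -0.084,"dy": 0.002,"dz": 0,"wx": 0,"wy": 0,"wz": 0,"hand": 0},
    {"dx": -0.112,"dy": 0.002,"dz": 0,"wx": 0,"wy": 0,"wz": 0,"hand": 0},
    {"dx": -0.14,"dy": 0.002,"dz": 0,"wx": 0,"wy": 0,"wz": 0,"hand": 0},
    {"dx": -0.168,"dy": 0.002,"dz": 0,"wx": 0,"wy": 0,"wz": 0,"hand": 0},
    {"dx": -0.196,"dy": 0.002,"dz": 0,"wx": 0,"wy": 0,"wz": 0,"hand": 0},
    {"dx": -0.224,"dy": 0.002,"dz": 0,"wx": 0,"wy": 0,"wz": 0,"hand": 0},
    {"dx": -0.252,"dy": 0.002,"dz": 0,"wx": 0,"wy": 0,"wz": 0,"hand": 0},
    {"dx": -0.28,"dy": 0.002,"dz": 0,"wx": 0,"wy": 0,"wz": 0,"hand": 0},
    {"dx": -0.308,"dy": 0.002,"dz": 0,"wx": 0,"wy": 0,"wz": 0,"hand": 0},
    {"dx": -0.336,"dy": 0.002,"dz": 0,"wx": 0,"wy": 0,"wz": 0,"hand": 0},
    {"dx": -0.364,"dy": 0.002,"dz": 0,"wx": 0,"wy": 0,"wz": 0,"hand": 0},
    {"dx": -0.392,"dy": 0.002,"dz": 0,"wx": 0,"wy": 0,"wz": 0,"hand": 0},
    {"dx": -0.42,"dy": 0.002,"dz": 0,"wx": 0,"wy": 0,"wz": 0,"hand": 0},
    {"dx": -0.448,"dy": 0.002,"dz": 0,"wx": 0,"wy": 0,"wz": 0,"hand": 0},
    {"dx": -0.476,"dy": 0.002,"dz": 0,"wx": 0,"wy": 0,"wz": 0,"hand": 0},
    {"dx": -0.504,"dy": 0.002,"dz": 0,"wx": 0,"wy": 0,"wz": 0,"hand": 0},
    {"dx": -0.532,"dy": 0.002,"dz": 0,"wx": 0,"wy": 0,"wz": 0,"hand": 0},
    {"dx": -0.56,"dy": 0.002,"dz": 0,"wx": 0,"wy": 0,"wz": 0,"hand": 0}
  ]
}}

```text
clock: 4.23
eef_pos: [0.5602, -0.0432, 0.0907]
ee_rot: [0.0, 0.688, 0.726, -0.0]
force: [0.3, -0.4, 0.7]
grip_width: 0.0003
grip_force: 0.0
```

```bash
python3 g.py "(-40,120,110)" "(-40,120,79)"
```

```text
4.2333 [ 0.56021013 -0.04324808  0.09071867] 0.0003410495001879509 [ 0.26181938 -0.39640157  0.69242571]
[[-0.053, 0.999, 0.0], [0.999, 0.053, -0.0], [-0.0, 0.0, -1.0]]
rack frame mm -38.87160226259301 -100.07702230501596
(-40,120,110) [ 0.5502 -0.0016 -0.0483]
(-40,120,79) [ 0.5502 -0.0016  0.0292]
wz 0.0014580668016673014
```

{"fn": "drive_tool", "kwargs": {
  "motion": [
    {"dx": 0,"dy": 0,"dz": -0.06,"wx": 0,"wy": 0,"wz": 0,"hand": 0},
    {"dx": 0.1,"dy": 0,"dz": -0.06,"wx": 0,"wy": 0,"wz": 0,"hand": 0},
    {"dx": 0.2,"dy": 0,"dz": -0.06,"wx": 0,"wy": 0,"wz": 0,"hand": 0},
    {"dx": 0.3,"dy": 0,"dz": -0.06,"wx": 0,"wy": 0,"wz": 0,"hand": 0},
    {"dx": 0.4,"dy": 0,"dz": -0.06,"wx": 0,"wy": 0,"wz": 0,"hand": 0},
    {"dx": 0.5,"dy": -0.002,"dz": -0.06,"wx": 0,"wy": 0,"wz": 0,"hand": 0},
    {"dx": 0.56,"dy": -0.002,"dz": -0.06,"wx": 0,"wy": 0,"wz": 0,"hand": 0},
    {"dx": 0.56,"dy": -0.002,"dz": -0.06,"wx": 0,"wy": 0,"wz": 0,"hand": 0},
    {"dx": 0.56,"dy": -0.002,"dz": 0.02,"wx": 0,"wy": 0,"wz": 0,"hand": 0},
    {"dx": 0.56,"dy": -0.002,"dz": 0.03,"wx": 0,"wy": 0,"wz": 0,"hand": 0},
    {"dx": 0.56,"dy": -0.002,"dz": 0.03,"wx": 0,"wy": 0,"wz": 0,"hand": 0}
  ]
}}

```text
clock: 5.15
eef_pos: [0.5461, 0.1803, 0.0768]
ee_rot: [-0.001, 0.688, 0.725, -0.002]
force: [-0.4, 0.2, -0.0]
grip_width: 0.0006
grip_force: 0.0
```

```bash
python3 g.py "(-40,120,79)" "(-40,-105,79)"
```

```text
5.15 [0.54605649 0.18027461 0.07684782] 0.0005765066864161339 [-0.40023032  0.16111311 -0.04037913]
[[-0.053, 0.999, -0.005], [0.999, 0.053, -0.001], [-0.001, -0.005, -1.0]]
rack frame mm -41.6502912621121 123.8760906814048
(-40,120,79) [-0.0097  0.0041 -0.0054]
(-40,-105,79) [-0.5722  0.003  -0.0048]
wz 0.00116784557479316
```

{"fn": "drive_tool", "kwargs": {
  "motion": [
    {"dx": -0.028,"dy": 0.002,"dz": 0,"wx": 0,"wy": 0,"wz": 0,"hand": 0},
    {"dx": -0.056,"dy": 0.002,"dz": 0,"wx": 0,"wy": 0,"wz": 0,"hand": 0},
    {"dx": -0.084,"dy": 0.002,"dz": 0,"wx": 0,"wy": 0,"wz": 0,"hand": 0},
    {"dx": -0.112,"dy": 0.002,"dz": 0,"wx": 0,"wy": 0,"wz": 0,"hand": 0},
    {"dx": -0.14,"dy": 0.002,"dz": 0,"wx": 0,"wy": 0,"wz": 0,"hand": 0},
    {"dx": -0.168,"dy": 0.002,"dz": 0,"wx": 0,"wy": 0,"wz": 0,"hand": 0},
    {"dx": -0.196,"dy": 0.002,"dz": 0,"wx": 0,"wy": 0,"wz": 0,"hand": 0},
    {"dx": -0.224,"dy": 0.002,"dz": 0,"wx": 0,"wy": 0,"wz": 0,"hand": 0},
    {"dx": -0.252,"dy": 0.002,"dz": 0,"wx": 0,"wy": 0,"wz": 0,"hand": 0},
    {"dx": -0.28,"dy": 0.002,"dz": 0,"wx": 0,"wy": 0,"wz": 0,"hand": 0},
    {"dx": -0.308,"dy": 0.002,"dz": 0,"wx": 0,"wy": 0,"wz": 0,"hand": 0},
    {"dx": -0.336,"dy": 0.002,"dz": 0,"wx": 0,"wy": 0,"wz": 0,"hand": 0},
    {"dx": -0.364,"dy": 0.002,"dz": 0,"wx": 0,"wy": 0,"wz": 0,"hand": 0},
    {"dx": -0.392,"dy": 0.002,"dz": 0,"wx": 0,"wy": 0,"wz": 0,"hand": 0},
    {"dx": -0.42,"dy": 0.002,"dz": 0,"wx": 0,"wy": 0,"wz": 0,"hand": 0},
    {"dx": -0.448,"dy": 0.002,"dz": 0,"wx": 0,"wy": 0,"wz": 0,"hand": 0},
    {"dx": -0.476,"dy": 0.002,"dz": 0,"wx": 0,"wy": 0,"wz": 0,"hand": 0},
    {"dx": -0.504,"dy": 0.002,"dz": 0,"wx": 0,"wy": 0,"wz": 0,"hand": 0},
    {"dx": -0.532,"dy": 0.002,"dz": 0,"wx": 0,"wy": 0,"wz": 0,"hand": 0},
    {"dx": -0.56,"dy": 0.002,"dz": 0,"wx": 0,"wy": 0,"wz": 0,"hand": 0}
  ]
}}

```text
clock: 6.82
eef_pos: [0.5602, -0.0434, 0.0787]
ee_rot: [0.0, 0.688, 0.726, -0.0]
force: [0.4, -0.3, -0.2]
grip_width: 0.0005
grip_force: 0.1
```

```bash
python3 g.py "(-40,120,110)" "(-40,120,72.5)"
```

```text
6.8167 [ 0.56021711 -0.0433546   0.07866865] 0.0004800978384725495 [ 0.3790632  -0.25133304 -0.21424424]
[[-0.053, 0.999, -0.0], [0.999, 0.053, -0.0], [-0.0, -0.0, -1.0]]
rack frame mm -38.87004578514146 -100.18375898540462
(-40,120,110) [ 0.5504 -0.0016 -0.0785]
(-40,120,72.5) [ 0.5505 -0.0015  0.0153]
wz 0.0014743042871273957
```

{"fn": "drive_tool", "kwargs": {
  "motion": [
    {"dx": 0,"dy": 0,"dz": -0.06,"wx": 0,"wy": 0,"wz": 0,"hand": 0},
    {"dx": 0.1,"dy": 0,"dz": -0.06,"wx": 0,"wy": 0,"wz": 0,"hand": 0},
    {"dx": 0.2,"dy": 0,"dz": -0.06,"wx": 0,"wy": 0,"wz": 0,"hand": 0},
    {"dx": 0.3,"dy": 0,"dz": -0.06,"wx": 0,"wy": 0,"wz": 0,"hand": 0},
    {"dx": 0.4,"dy": 0,"dz": -0.06,"wx": 0,"wy": 0,"wz": 0,"hand": 0},
    {"dx": 0.5,"dy": -0.002,"dz": -0.06,"wx": 0,"wy": 0,"wz": 0,"hand": 0},
    {"dx": 0.56,"dy": -0.002,"dz": -0.06,"wx": 0,"wy": 0,"wz": 0,"hand": 0},
    {"dx": 0.56,"dy": -0.002,"dz": -0.06,"wx": 0,"wy": 0,"wz": 0,"hand": 0},
    {"dx": 0.56,"dy": -0.002,"dz": 0.0,"wx": 0,"wy": 0,"wz": 0,"hand": 0},
    {"dx": 0.56,"dy": -0.002,"dz": 0.01,"wx": 0,"wy": 0,"wz": 0,"hand": 0},
    {"dx": 0.56,"dy": -0.002,"dz": 0.015,"wx": 0,"wy": 0,"wz": 0,"hand": 0},
    {"dx": 0.56,"dy": -0.002,"dz": 0.015,"wx": 0,"wy": 0,"wz": 0,"hand": 0},
    {"dx": 0.56,"dy": -0.002,"dz": 0.015,"wx": 0,"wy": 0,"wz": 0,"hand": 0}
  ]
}}

```text
clock: 7.9
eef_pos: [0.5481, 0.1807, 0.0732]
ee_rot: [0.0, 0.688, 0.725, 0.0]
force: [-0.4, -0.4, -0.1]
grip_width: 0.0003
grip_force: 0.0
```

{"fn": "drive_tool", "kwargs": {
  "motion": [
    {"dx": -0.028,"dy": 0.002,"dz": 0,"wx": 0,"wy": 0,"wz": 0,"hand": 0},
    {"dx": -0.056,"dy": 0.002,"dz": 0,"wx": 0,"wy": 0,"wz": 0,"hand": 0},
    {"dx": -0.084,"dy": 0.002,"dz": 0,"wx": 0,"wy": 0,"wz": 0,"hand": 0},
    {"dx": -0.112,"dy": 0.002,"dz": 0,"wx": 0,"wy": 0,"wz": 0,"hand": 0},
    {"dx": -0.14,"dy": 0.002,"dz": 0,"wx": 0,"wy": 0,"wz": 0,"hand": 0},
    {"dx": -0.168,"dy": 0.002,"dz": 0,"wx": 0,"wy": 0,"wz": 0,"hand": 0},
    {"dx": -0.196,"dy": 0.002,"dz": 0,"wx": 0,"wy": 0,"wz": 0,"hand": 0},
    {"dx": -0.224,"dy": 0.002,"dz": 0,"wx": 0,"wy": 0,"wz": 0,"hand": 0},
    {"dx": -0.252,"dy": 0.002,"dz": 0,"wx": 0,"wy": 0,"wz": 0,"hand": 0},
    {"dx": -0.28,"dy": 0.002,"dz": 0,"wx": 0,"wy": 0,"wz": 0,"hand": 0},
    {"dx": -0.308,"dy": 0.002,"dz": 0,"wx": 0,"wy": 0,"wz": 0,"hand": 0},
    {"dx": -0.336,"dy": 0.002,"dz": 0,"wx": 0,"wy": 0,"wz": 0,"hand": 0},
    {"dx": -0.364,"dy": 0.002,"dz": 0,"wx": 0,"wy": 0,"wz": 0,"hand": 0},
    {"dx": -0.392,"dy": 0.002,"dz": 0,"wx": 0,"wy": 0,"wz": 0,"hand": 0},
    {"dx": -0.42,"dy": 0.002,"dz": 0,"wx": 0,"wy": 0,"wz": 0,"hand": 0},
    {"dx": -0.448,"dy": 0.002,"dz": 0,"wx": 0,"wy": 0,"wz": 0,"hand": 0},
    {"dx": -0.476,"dy": 0.002,"dz": 0,"wx": 0,"wy": 0,"wz": 0,"hand": 0},
    {"dx": -0.504,"dy": 0.002,"dz": 0,"wx": 0,"wy": 0,"wz": 0,"hand": 0},
    {"dx": -0.532,"dy": 0.002,"dz": 0,"wx": 0,"wy": 0,"wz": 0,"hand": 0},
    {"dx": -0.56,"dy": 0.002,"dz": 0,"wx": 0,"wy": 0,"wz": 0,"hand": 0}
  ]
}}

```text
clock: 9.57
eef_pos: [0.5602, -0.0433, 0.0727]
ee_rot: [0.0, 0.688, 0.726, -0.0]
force: [0.4, 0.6, -0.2]
grip_width: 0.0005
grip_force: 0.2
```

```bash
python3 g.py "(-40,120,110)" "(-40,120,70.5)"
python3 - <<'E'
from cell import cams
import cv2
f=cams.grab_frame("side")["pixels"][125:305,200:440,::-1]
cv2.imwrite("pics/s2.png",cv2.resize(f,None,fx=3,fy=3,interpolation=cv2.INTER_CUBIC))
E
```

```text
9.5667 [ 0.56021113 -0.04329556  0.07268571] 0.0004664979813722273 [ 0.36668177  0.56699373 -0.19390199]
[[-0.053, 0.999, -0.0], [0.999, 0.053, -0.0], [-0.0, -0.0, -1.0]]
rack frame mm -38.87302433704566 -100.12449446519288
(-40,120,110) [ 0.5503 -0.0016 -0.0934]
(-40,120,70.5) [ 0.5503 -0.0015  0.0054]
wz 0.0014670722724060502
```

View pics/s2.png

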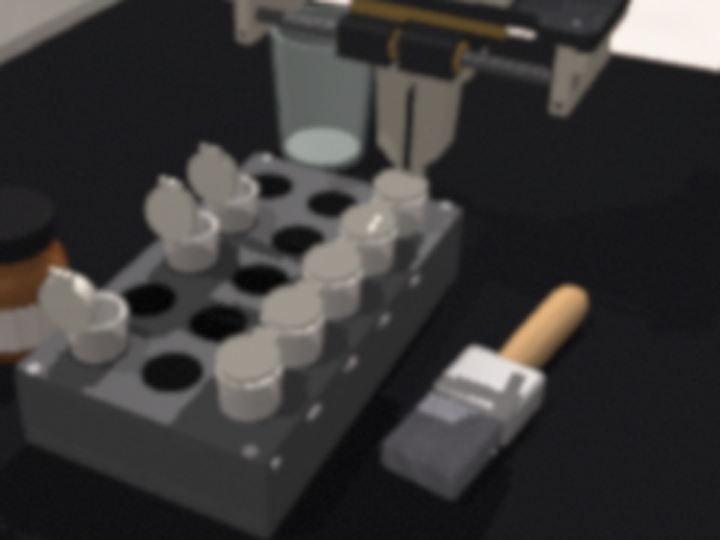

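All five front caps are nearly shut (crop (250,365) to (400,190)), the back caps stand open and the rack hasn't moved. One more pass, just above shut height.

{"fn": "drive_tool", "kwargs": {
  "motion": [
    {"dx": 0,"dy": 0,"dz": -0.06,"wx": 0,"wy": 0,"wz": 0,"hand": 0},
    {"dx": 0.1,"dy": 0,"dz": -0.06,"wx": 0,"wy": 0,"wz": 0,"hand": 0},
    {"dx": 0.2,"dy": 0,"dz": -0.06,"wx": 0,"wy": 0,"wz": 0,"hand": 0},
    {"dx": 0.3,"dy": 0,"dz": -0.06,"wx": 0,"wy": 0,"wz": 0,"hand": 0},
    {"dx": 0.4,"dy": 0,"dz": -0.06,"wx": 0,"wy": 0,"wz": 0,"hand": 0},
    {"dx": 0.5,"dy": -0.002,"dz": -0.06,"wx": 0,"wy": 0,"wz": 0,"hand": 0},
    {"dx": 0.56,"dy": -0.002,"dz": -0.06,"wx": 0,"wy": 0,"wz": 0,"hand": 0},
    {"dx": 0.56,"dy": -0.002,"dz": -0.06,"wx": 0,"wy": 0,"wz": 0,"hand": 0},
    {"dx": 0.56,"dy": -0.002,"dz": -0.02,"wx": 0,"wy": 0,"wz": 0,"hand": 0},
    {"dx": 0.56,"dy": -0.002,"dz": 0.0,"wx": 0,"wy": 0,"wz": 0,"hand": 0},
    {"dx": 0.56,"dy": -0.002,"dz": 0.005,"wx": 0,"wy": 0,"wz": 0,"hand": 0},
    {"dx": 0.56,"dy": -0.002,"dz": 0.005,"wx": 0,"wy": 0,"wz": 0,"hand": 0},
    {"dx": 0.56,"dy": -0.002,"dz": 0.005,"wx": 0,"wy": 0,"wz": 0,"hand": 0},
    {"dx": 0.56,"dy": -0.002,"dz": 0.005,"wx": 0,"wy": 0,"wz": 0,"hand": 0}
  ]
}}

```text
clock: 10.78
eef_pos: [0.548, 0.181, 0.0712]
ee_rot: [0.0, 0.688, 0.725, 0.0]
force: [-0.4, -0.3, 0.8]
grip_width: 0.0002
grip_force: 0.0
```

{"fn": "drive_tool", "kwargs": {
  "motion": [
    {"dx": -0.02,"dy": 0,"dz": 0,"wx": 0,"wy": 0,"wz": 0,"hand": 0},
    {"dx": -0.04,"dy": 0,"dz": 0,"wx": 0,"wy": 0,"wz": 0,"hand": 0},
    {"dx": -0.06,"dy": 0,"dz": 0,"wx": 0,"wy": 0,"wz": 0,"hand": 0},
    {"dx": -0.08,"dy": 0,"dz": 0,"wx": 0,"wy": 0,"wz": 0,"hand": 0},
    {"dx": -0.1,"dy": 0,"dz": 0,"wx": 0,"wy": 0,"wz": 0,"hand": 0},
    {"dx": -0.12,"dy": 0,"dz": 0,"wx": 0,"wy": 0,"wz": 0,"hand": 0},
    {"dx": -0.14,"dy": 0,"dz": 0,"wx": 0,"wy": 0,"wz": 0,"hand": 0}
  ]
}}

```text
clock: 11.37
eef_pos: [0.5506, 0.1246, 0.0708]
ee_rot: [0.0, 0.688, 0.726, 0.0]
force: [-0.8, -0.6, -0.3]
grip_width: 0.0003
grip_force: 0.2
```

Forces are negligible, so I'll continue to the end.

{"fn": "drive_tool", "kwargs": {
  "motion": [
    {"dx": -0.024,"dy": 0,"dz": 0.001,"wx": 0,"wy": 0,"wz": 0,"hand": 0},
    {"dx": -0.048,"dy": 0,"dz": 0.001,"wx": 0,"wy": 0,"wz": 0,"hand": 0},
    {"dx": -0.072,"dy": 0,"dz": 0.001,"wx": 0,"wy": 0,"wz": 0,"hand": 0},
    {"dx": -0.096,"dy": 0,"dz": 0.001,"wx": 0,"wy": 0,"wz": 0,"hand": 0},
    {"dx": -0.12,"dy": 0,"dz": 0.001,"wx": 0,"wy": 0,"wz": 0,"hand": 0},
    {"dx": -0.144,"dy": 0,"dz": 0.001,"wx": 0,"wy": 0,"wz": 0,"hand": 0},
    {"dx": -0.168,"dy": 0,"dz": 0.001,"wx": 0,"wy": 0,"wz": 0,"hand": 0},
    {"dx": -0.192,"dy": 0,"dz": 0.001,"wx": 0,"wy": 0,"wz": 0,"hand": 0},
    {"dx": -0.216,"dy": 0,"dz": 0.001,"wx": 0,"wy": 0,"wz": 0,"hand": 0},
    {"dx": -0.24,"dy": 0,"dz": 0.001,"wx": 0,"wy": 0,"wz": 0,"hand": 0},
    {"dx": -0.264,"dy": 0,"dz": 0.001,"wx": 0,"wy": 0,"wz": 0,"hand": 0},
    {"dx": -0.288,"dy": 0,"dz": 0.001,"wx": 0,"wy": 0,"wz": 0,"hand": 0},
    {"dx": -0.312,"dy": 0,"dz": 0.001,"wx": 0,"wy": 0,"wz": 0,"hand": 0},
    {"dx": -0.336,"dy": 0,"dz": 0.001,"wx": 0,"wy": 0,"wz": 0,"hand": 0},
    {"dx": -0.36,"dy": 0,"dz": 0.001,"wx": 0,"wy": 0,"wz": 0,"hand": 0},
    {"dx": -0.384,"dy": 0,"dz": 0.001,"wx": 0,"wy": 0,"wz": 0,"hand": 0},
    {"dx": -0.408,"dy": 0,"dz": 0.001,"wx": 0,"wy": 0,"wz": 0,"hand": 0},
    {"dx": -0.424,"dy": 0,"dz": 0.001,"wx": 0,"wy": 0,"wz": 0,"hand": 0},
    {"dx": -0.424,"dy": 0,"dz": 0.001,"wx": 0,"wy": 0,"wz": 0,"hand": 0}
  ]
}}

```text
clock: 12.95
eef_pos: [0.5596, -0.0455, 0.0703]
ee_rot: [0.0, 0.689, 0.725, -0.0]
force: [-0.8, -1.0, 0.9]
grip_width: 0.0001
grip_force: 0.6
```

{"fn": "drive_tool", "kwargs": {
  "motion": [
    {"dx": -0.05,"dy": 0,"dz": -0.1,"wx": 0,"wy": 0,"wz": 0,"hand": 0},
    {"dx": -0.1,"dy": -0.1,"dz": -0.2,"wx": 0,"wy": 0,"wz": 0,"hand": 0},
    {"dx": -0.2,"dy": -0.1,"dz": -0.25,"wx": 0,"wy": 0,"wz": 0,"hand": 0},
    {"dx": -0.3,"dy": -0.1,"dz": -0.25,"wx": 0,"wy": 0,"wz": 0,"hand": 0},
    {"dx": -0.4,"dy": -0.1,"dz": -0.25,"wx": 0,"wy": 0,"wz": 0,"hand": 0},
    {"dx": -0.4,"dy": -0.1,"dz": -0.25,"wx": 0,"wy": 0,"wz": 0,"hand": 0},
    {"dx": -0.4,"dy": -0.1,"dz": -0.25,"wx": 0,"wy": 0,"wz": 0,"hand": 0},
    {"dx": -0.4,"dy": -0.1,"dz": -0.25,"wx": 0,"wy": 0,"wz": 0,"hand": 0}
  ]
}}

```text
clock: 13.62
eef_pos: [0.5276, -0.2055, 0.1696]
ee_rot: [-0.001, 0.689, 0.725, -0.0]
force: [-0.7, 0.9, 0.1]
grip_width: 0.0003
grip_force: 0.0
```

Run:
```python
from cell import cams
import cv2,numpy as np
k=dict(fx=4,fy=4,interpolation=cv2.INTER_CUBIC)
s=cams.grab_frame("side")["pixels"][160:305,200:345,::-1];t=cams.grab_frame("top")["pixels"][120:280,225:280+75,::-1]
s=cv2.resize(s,(400,400),interpolation=cv2.INTER_CUBIC);t=cv2.resize(t,(325,400),interpolation=cv2.INTER_CUBIC)
cv2.imwrite("pics/end.png",np.hstack([s,t]))
```

```text
(no output)
```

View pics/end.png

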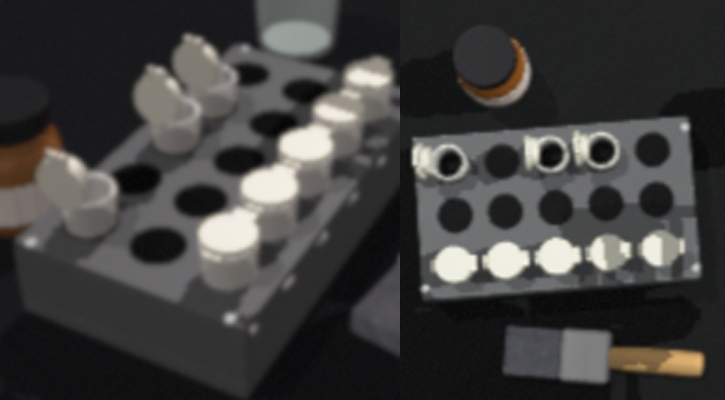

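Both views show all five front caps lying flat (side (228,230) to (368,70); top (455,263) to (660,248)). The back caps are open, and the rack, brush and jar are in place.

```bash
python3 -c "
from cell import order;print(order.hand_in())"
```

```text
the job is handed in; nothing more can be done
None
```

I handed the job in at about 13.7 s of the 42 s allowed: the last pictures show all five front caps shut flat, the back caps open, and the rack, jar and brush where they were. The beaker is only partly visible in them; the hand-in gave no verdict.

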